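# Purge the sampling pail at the gas stand

### The arm

A 6-joint arm with a two-finger parallel gripper is mounted at the origin on the work surface. World frame = base frame: x ahead of the robot, y to its left, z up, the work surface at z = 0. Lengths are in m, angles in rad, forces in N, time in s.
With the tool pointing down it reaches from about 0.25 to 0.725 m from the base axis. Payload 4 kg.
Tool frame: the origin (TCP) lies on the centre line of the jaws, within the pads' length; the fingertips stand 14 mm ahead of it and the grasp point (between the pads) lies 5 mm behind it; z points along the fingers, x is the direction in which the jaws open and shut, and the axes are right-handed (so a half turn about z gives the same grasp; the last joint's range is limited). The gripper opens to 85 mm and grips with 20 to 120 N. Pads are 22 mm wide; open, the fingers measure 114 mm over their backs; the gripper's body (76 mm by 85 mm) begins 54 mm behind the grasp point. The pads swing forward as they close: fully open they stand 13 mm farther back than shut.
Start: joints at [-1.202, 0.241, 0.005, 1.335, 0, 1.571], TCP at [0.18, -0.466, 0.245] pointing down, gripper open.
Joint ranges: [-2.72, 2.72], [-1.05, 1.87], [-1.09, 1.28], [-1.99, 2.15], [-1.42, 1.44], [-3.14, 3.14]. Speed limits (rad/s): [2.79, 2.79, 3.14, 3.14, 3.14, 3.14].

### API

Orientations are given as a unit quaternion [x, y, z, w].
In Python, from workcell import bot gives the robot as it stands.
- The arm moves only by the tool play_rows, never from a script. Its argument "motion" is a list of rows, each an object with "fingers": the closure, from -1 (fully open) to 1 (shut), so that 0 is half open; "translation": the shift along the tool's x, y, z in cm, a list of three; "roll": the turn about the tool's z in degrees. A call has 1 to 20 rows; each row is the pose to reach, as a shift and turn from the pose commanded when the call began, along the tool's axes at that moment; what a row does not reach only later rows make up. A row lasts 1/12 s, in which the tool goes at most 41.7 mm and 7.16 degrees, less where a joint would pass 70% of its speed; a pose out of reach is approached as far as the arm can. A call with a gripper value outside its range is refused whole. The fingers move at their own pace and stop on an object; the grip force is fixed at half the most. Time passes only in rows, so rows that repeat a pose let the fingers close. It gives the time, the measured TCP pose, the force and the opening at its end, in the units of the state.
- bot.get_obs(): the state, without advancing time (a new reading comes with each control period).
- bot.camera(name): name is "scene" or "side" or "wrist"; returns a dict with "pixels" (384x512x3 uint8, red, green, blue), "intrinsics" (3x3 intrinsics, pixels), "world_to_cam" (4x4, takes a point from world to camera coordinates). Camera axes: x right, y down, z forward; pixel columns grow to the right and rows downward; lengths in m; the calibration is good to about 2 mm. The wrist camera is an equidistant fisheye: a pixel r from the principal point sees the ray r / f radians off the axis. A picture is of the moment at which its call begins. There is no depth.
- bot.job_done(): hands the job in, once; it reports no verdict.
The state is a dict: "clock": time; "joint_pos": joint angles; "joint_vel": joint speeds; "tau": joint torques, N m; "eef_pos": TCP position; "tool_rot": TCP orientation; "ft_force": force on the tool from outside, world axes, zero at the start; "ft_torque": the same for the moment, N m; "grip_width": finger opening in m.
Only numpy, scipy, OpenCV 4.12 (cv2) and the standard library are available. Lean on these libraries where they do the work, as an engineer would, in place of code of your own. Each camera call takes 0.05 s, during which the arm holds its last target. There are 200 camera calls.

### The job

Flush the steel sampling pail with inert gas before it is filled: pick it up by its handle, hang it by the middle of the handle on the hook of the gas stand, so that it hangs freely and upright under the nozzle, and let go of it. Only then press the spring-return gas lever's red bar down past its first two notches into the third (the green stud) and hold it there, at least three seconds; the program finishes while still pressing the lever in the third notch, with the pail still hanging. Leave everything else on the bench where it is.

Things in the scene. Friction and masses are not known exactly. Their poses are not given: they have to be found in the camera images.
- pail: Sampling pail: open stainless pail, 120 mm across the foot, 130 mm the rim, 95 mm high, wall 3 mm, about 0.38 kg. Rigid stirrup handle of 9 mm round bar: uprights at y = -68 and +68 mm, and a cross bar along the pail's y, centre line 184 mm above the foot, its middle (y within 16 mm) raised 6 mm, the rest straight. Origin: centre of the underside, z up.
- pail_handle (a point): Centre line of the handle bar's raised middle, 190 mm above the pail's foot and on its axis; this part goes on the hook. Grip the bar beside it, about 40 mm along y to either side and 6 mm lower. Axes as the pail's.
- gas_stand: Gas stand, fixed: steel base 150 x 130 mm, 40 mm square column 267 mm high, J-hook of 8 mm bar reaching to the stand's -x. Hook centre line: level at z 262 mm to x -80, down to the seat at x -110, z 245, up to the tip at x -148, z 270 mm. A 14 mm brass nozzle points down at x -65, y 0, mouth at z 208 mm. Nothing else stands in front of the column. Origin: underside, on the column axis, z up.
- hook_seat (a point): Where point pail_handle lies when the pail hangs: in the dip of the hook, 110 mm in front (-x) of the column axis, 253.5 mm above the bench. Axes as the stand's. Come from in front (-x), the hook's tip entering between bar and rim, the handle's middle at least 30 mm above this point to pass over the tip, the pail's y along the stand's y either way round; then lower it.
- gas_valve: Gas valve, fixed: steel base 115 x 110 mm, brass body, lever between two steel cheeks, pressure gauge at the top rear (204 mm high, 18 to 40 mm behind the pivot). The lever's pivot lies at x 0, y 0, 115 mm above the bench, its axis is the valve's y. Origin: underside, beneath the pivot, z up; the lever points to the valve's -x.
- lever_bar (a point): Centre of the lever's red cross bar (18 mm thick, 74 mm long, along the valve's y), 130 mm from the pivot. Lever up: 42 degrees above level towards the valve's -x, bar centre 202 mm above the bench; third notch: about 2 degrees below level, bar centre 110 mm above the bench. Free space over and beside the bar. Axes turn with the lever; with the lever up they equal the valve's.
- gas_lever (a joint): Lever angle (rad), grows as the bar is pressed down: 0 up and shut; notches (ball detents, felt as clicks) centred at 0.275 (yellow stud on the quadrant), 0.525 (orange), 0.775 (green, full purge); stop at 0.82. Let go, a spring brings it all the way up from any notch. Pressing square on the bar takes about 5, 7 and 8.5 N at the three clicks, 7 to 9 N to stay in the third notch.
- glass: Bystander: stemmed tasting glass, clear, 66 mm across and 150 mm high. Origin: middle of the underside.
- bung: Bystander: black rubber barrel bung, 62 mm across, 46 mm high. Origin: middle of the underside.
- bottle: Bystander: standing dark green wine bottle, 75 mm across, 300 mm high. Origin: middle of the underside.
- sample_jar: Bystander: amber jar with steel lid, 70 mm across, 110 mm high. Origin: middle of the underside.
- mallet: Bystander: rubber-headed mallet lying down, 260 mm long. Origin: on the underside, near the middle.
- corkscrew: Bystander: folded waiter's corkscrew lying down, 115 mm long. Origin: middle of the underside.
- cork: Bystander: a cork lying down, 24 mm across, 45 mm long. Origin: middle of the underside.
There are look-alikes about, which are no part of the job. Leave any purple look-alike of the gas_valve alone.

How it is judged:
On the way, in this order (a step that is already met when the one before it is completed fails the run):
1. the pail hangs by its handle on the gas stand's hook, let go and at rest (distance between pail_handle and hook_seat below 0.015 m and angle between pail's own z axis and vertical below 0.2 rad and contact force between pail and gas_stand above 1 N and linear speed of pail below 0.05 m/s and contact force between each of the fingers, the arm and pail below 0.1 N), for 0.5 s.
2. the gas lever is pressed into its third notch and held there for 3 s, the pail hanging (distance between pail_handle and hook_seat below 0.015 m and angle between pail's own z axis and vertical below 0.2 rad and contact force between pail and gas_stand above 1 N and value of joint gas_lever above 0.72 rad and velocity of joint gas_lever between -0.15 and 0.15 rad/s and contact force between any of the fingers, the arm and gas_valve above 3 N), for 3 s.
At the end, for the whole second after the job is handed in: The robot presses the gas lever with at least 3 N and holds it in the third notch (joint above 0.72, still) while the pail hangs by its handle on the hook, let go: handle centre within 15 mm of the hook seat, carried by the stand, within 0.2 rad of upright and at rest (all of step 2 and linear speed of pail below 0.05 m/s and contact force between each of the fingers, the arm and pail below 0.1 N); the arm keeps its last pose, push and grip.
It fails at once if the gas lever is pressed (beyond 0.14) while the pail is not hanging on the hook (value of joint gas_lever above 0.14 rad and distance between pail_handle and hook_seat above 0.03 m).
It fails at once if one of the bystanders is shifted by more than 30 mm (distance of any of glass, bung, bottle, sample_jar, mallet, corkscrew, cork from where it was at the start of the episode above 0.03 m).
It also fails if it takes over 72 s, if anything falls off the work surface, if the arm or the gripper's body presses on something with over 40 N, if the wrist force passes 120 N, or if a joint passes its speed limit or range.

## Working session

There is one attempt and no reset: what is moved stays moved. The work goes in short steps, Python scripts to look and compute and a tool call to move; the robot and the scene stay as the last step left them, time stands still between calls to the robot, and variables do not carry over. Pictures are saved under pics/ and viewed, about 8 in all and at most 12, crops included, and the job is handed in when it is done.

Besides the shell and the picture viewer there is one more tool, called as name([rows], argument=value, ...), one row to a line, values as JSON. play_rows: Moves the arm, as the interface text tells. Its arguments: {"type":"object","properties":{"motion":{"type":"array","items":{"type":"object","properties":{"fingers":{"type":"number"},"translation":{"type":"array","items":{"type":"number"}},"roll":{"type":"number"}}}}},"required":["motion"]}

```bash
ls; mkdir -p pics; python3 - <<'E'
from workcell import bot
import cv2, numpy as np
print(bot.get_obs())
ims=[]
for n in ["scene","side"]:
    c=bot.camera(n); cv2.imwrite(f"pics/{n}0.png",c["pixels"][:,:,::-1]); np.savez(f"{n}0.npz",**c); print(n,c["intrinsics"],np.round(c["world_to_cam"],3))
E
```

```text
pics
{'clock': 0.0, 'joint_pos': array([-1.20198264e+00,  2.41424481e-01,  3.73862809e-03,  1.33520671e+00,
       -1.02573413e-05,  1.57078367e+00]), 'joint_vel': array([ 1.09002746e-03, -3.68616709e-04,  1.77736623e-04,  3.42209017e-05,
        6.60271852e-04, -1.31915445e-03]), 'tau': array([ 4.13234156e-04, -3.72318435e+01,  2.52406597e+01,  1.69592845e-02,
       -1.35096388e-04, -8.45767147e-06]), 'eef_pos': array([ 0.1800359 , -0.46582029,  0.24441268]), 'tool_rot': array([ 8.24778596e-01, -5.65454833e-01, -8.67360400e-04, -5.88446085e-04]), 'ft_force': array([-0.70046373,  0.18995022,  0.44951185]), 'ft_torque': array([ 0.00584145,  0.03163465, -0.01801757]), 'grip_width': 0.08558546086187588}
scene [[383.63856082   0.         248.31960159]
 [  0.         383.63856082 189.24446217]
 [  0.           0.           1.        ]] [[ 0.332  0.943 -0.015 -0.15 ]
 [ 0.619 -0.231 -0.75  -0.175]
 [-0.711  0.24  -0.661  1.673]
 [ 0.     0.     0.     1.   ]]
side [[397.0884962    0.         254.46465871]
 [  0.         397.0884962  192.52545092]
 [  0.           0.           1.        ]] [[-0.755 -0.656  0.021  0.394]
 [-0.417  0.455 -0.787  0.336]
 [ 0.506 -0.602 -0.617  1.079]
 [ 0.     0.     0.     1.   ]]
```

View pics/scene0.png

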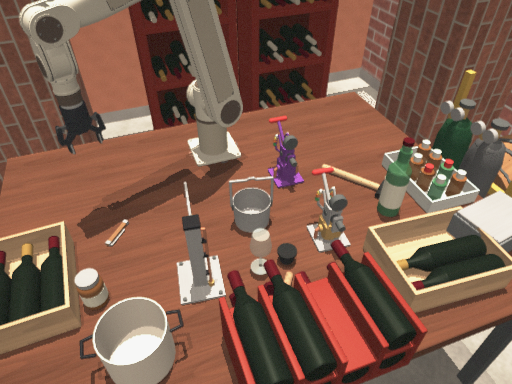

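View pics/side0.png

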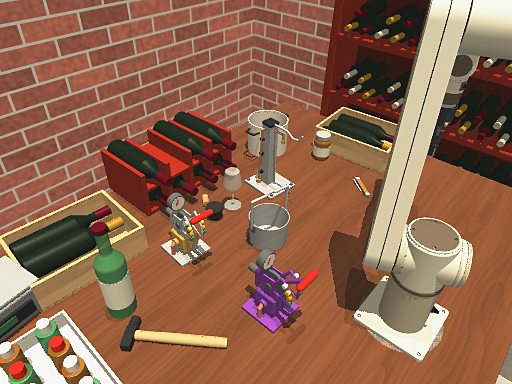

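The scene shows the robot at the upper left, the pail at (252,208), the gas stand at (200,260) with its hook pointing up-left to (186,185), the real valve at (330,215) and the purple decoy at (285,155). In the side view the pail is at (269,225), the stand at (270,160), the valve at (187,228) and the decoy at (270,295).

Next I enlarge both for precise pixels.

```bash
cat > h.py <<'E'
import numpy as np, cv2
def load(n): return dict(np.load(n))
def ray(c,uv):
    d=np.linalg.inv(c["intrinsics"])@np.array([*uv,1.]); T=c["world_to_cam"]; R=T[:3,:3]
    return -R.T@T[:3,3], R.T@d
def plane(c,uv,z):
    o,d=ray(c,uv); return o+d*(z-o[2])/d[2]
def tri(c1,p1,c2,p2):
    (o1,d1),(o2,d2)=ray(c1,p1),ray(c2,p2)
    s=np.linalg.lstsq(np.stack([d1,-d2],1),o2-o1,rcond=None)[0]
    a,b=o1+d1*s[0],o2+d2*s[1]; return (a+b)/2,np.linalg.norm(a-b)
def proj(c,P):
    q=c["world_to_cam"]@np.array([*P,1.]); p=c["intrinsics"]@q[:3]; return p[:2]/p[2]
E
python3 - <<'E'
import cv2
a=cv2.imread("pics/scene0.png")[160:310,165:365]; cv2.imwrite("pics/sc.png",cv2.resize(a,None,fx=4,fy=4,interpolation=cv2.INTER_CUBIC))
a=cv2.imread("pics/side0.png")[105:275,150:320]; cv2.imwrite("pics/sd.png",cv2.resize(a,None,fx=3.5,fy=3.5,interpolation=cv2.INTER_CUBIC))
E
```

```text
(no output)
```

View pics/sc.png

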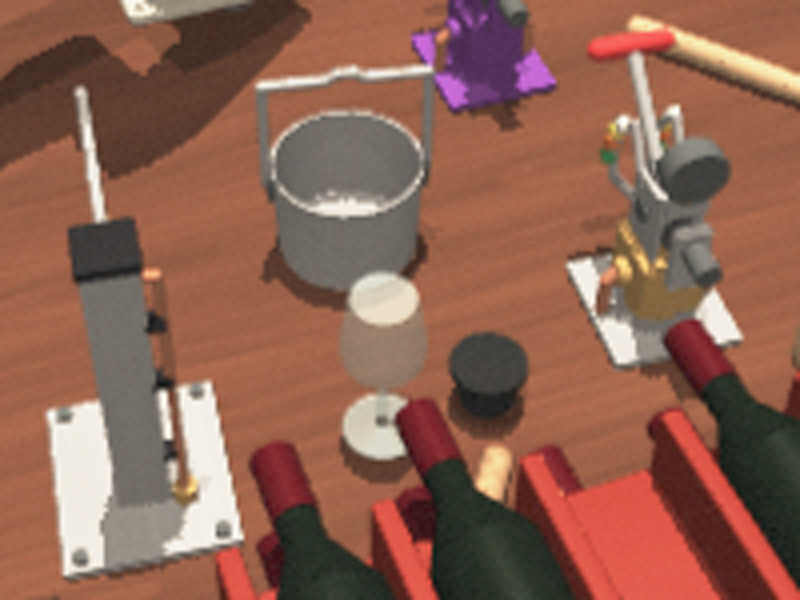

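View pics/sd.png

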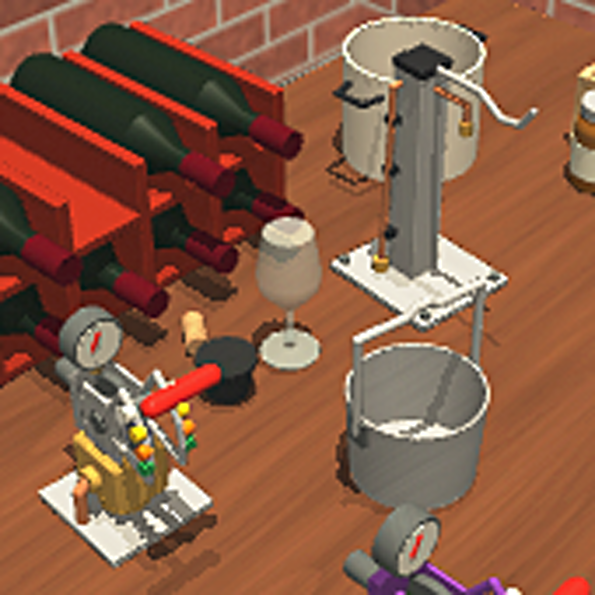

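The crops show the handle's corners at (261,85)/(431,71), the hook tip at (80,90), the column cap at (105,248) and the red bar from (592,48) to (674,40) in the scene crop. In the side crop the matching points are (357,340)/(484,284), (532,113), (424,61) and (148,408)-(217,372).

```bash
python3 - <<'E'
from h import *
A,B=load("scene0.npz"),load("side0.npz")
a=lambda x,y:(165+(x+.5)/4-.5,160+(y+.5)/4-.5)
b=lambda x,y:(150+(x+.5)/3.5-.5,105+(y+.5)/3.5-.5)
T={}
for n,p,q in [("h-y",(263,86),(484,284)),("h+y",(430,72),(357,341)),("hmid",(347,73),(425,308)),("cap",(105,248),(424,61)),("tip",(80,90),(532,113)),
  ("barL",(597,48),(212,374)),("barR",(672,40),(150,408))]:
    P,e=tri(A,a(*p),B,b(*q)); T[n]=P; print(n,P.round(4),round(e,4))
print("stand base z=.01",[plane(A,a(*p),.01).round(3) for p in [(50,410),(70,575),(242,538),(210,384)]])
print("stand base side",[plane(B,b(*p),.01).round(3) for p in [(333,264),(425,322),(507,278)]])
print("valve base",[plane(A,a(*p),.01).round(3) for p in [(568,262),(617,366),(742,340)]],[plane(B,b(*p),.01).round(3) for p in [(40,495),(118,562),(212,500)]])
print("pail foot centre approx",plane(A,a(347,250),0.03).round(3))
for k,l in [("h-y","h+y"),("cap","tip"),("barL","barR")]:
    d=T[l]-T[k]; print(k,l,np.linalg.norm(d),np.degrees(np.arctan2(d[1],d[0])))
E
```

```text
h-y [ 0.4421 -0.0566  0.1854] 0.0041
h+y [0.4729 0.0756 0.1845] 0.0012
hmid [0.4554 0.0097 0.1899] 0.0042
cap [ 0.6503 -0.2238  0.2634] 0.0033
tip [ 0.5033 -0.2048  0.272 ] 0.0015
barL [0.5142 0.2015 0.2047] 0.0009
barR [0.5231 0.2615 0.2031] 0.0051
stand base z=.01 [array([ 0.56 , -0.275,  0.01 ]), array([ 0.71 , -0.291,  0.01 ]), array([ 0.723, -0.167,  0.01 ]), array([ 0.579, -0.15 ,  0.01 ])]
stand base side [array([ 0.718, -0.169,  0.01 ]), array([ 0.578, -0.158,  0.01 ]), array([ 0.561, -0.279,  0.01 ])]
valve base [array([0.557, 0.174, 0.01 ]), array([0.673, 0.161, 0.01 ]), array([0.684, 0.268, 0.01 ])] [array([0.677, 0.271, 0.01 ]), array([0.565, 0.276, 0.01 ]), array([0.558, 0.171, 0.01 ])]
pail foot centre approx [ 0.496 -0.005  0.03 ]
h-y h+y 0.13575657362871413 76.85360848086907
cap tip 0.14845659412067375 172.630243407806
barL barR 0.06066183053342083 81.62660545031177
```

```bash
cat >> h.py <<'E'
def mv(tgt,yaw_x):
    """Shift (cm, tool axes) and roll (deg) to bring the tool to tgt with its x at world angle yaw_x (mod 180)."""
    from workcell import bot
    from scipy.spatial.transform import Rotation as Ro
    o=bot.get_obs(); R=Ro.from_quat(o["tool_rot"]).as_matrix()
    t=R.T@(np.array(tgt)-o["eef_pos"])*100
    y=np.degrees(np.arctan2(R[1,0],R[0,0])); r=-((yaw_x-y+90)%180-90)
    print("mv",t.round(2),"roll",round(r,1),"now",o["eef_pos"].round(4),"yaw",y.round(1),"j",o["joint_pos"].round(2),"w",round(o["grip_width"],4),"F",o["ft_force"].round(1),"t",round(o["clock"],2))
E
python3 - <<'E'
from h import *
A,B=load("scene0.npz"),load("side0.npz")
print("decoy bar",tri(A,(279,120),B,(308,283)),"gauge",tri(A,(291,140),B,(266,259)),"glass",plane(A,(260,266),0))
mv((.466,.0485,.26),-13.1)
E
```

```text
decoy bar (array([0.17442722, 0.22267413, 0.19832151]), np.float64(0.005546181980812271)) gauge (array([0.29956842, 0.2193308 , 0.18536262]), np.float64(0.001777408886917876)) glass [ 0.65627662 -0.03390856  0.        ]
mv [-37.67 -45.21  -1.48] roll -55.8 now [ 0.1801 -0.4659  0.2445] yaw -68.9 j [-1.2   0.24  0.    1.34 -0.    1.57] w 0.0852 F [0.  0.3 0.4] t 0.1
```

play_rows([
  {"translation": [-37.7, -45.2, -1.5], "roll": -55.8, "fingers": -1},
  {"translation": [-37.7, -45.2, -1.5], "roll": -55.8, "fingers": -1},
  {"translation": [-37.7, -45.2, -1.5], "roll": -55.8, "fingers": -1},
  {"translation": [-37.7, -45.2, -1.5], "roll": -55.8, "fingers": -1},
  {"translation": [-37.7, -45.2, -1.5], "roll": -55.8, "fingers": -1},
  {"translation": [-37.7, -45.2, -1.5], "roll": -55.8, "fingers": -1},
  {"translation": [-37.7, -45.2, -1.5], "roll": -55.8, "fingers": -1},
  {"translation": [-37.7, -45.2, -1.5], "roll": -55.8, "fingers": -1},
  {"translation": [-37.7, -45.2, -1.5], "roll": -55.8, "fingers": -1},
  {"translation": [-37.7, -45.2, -1.5], "roll": -55.8, "fingers": -1},
  {"translation": [-37.7, -45.2, -1.5], "roll": -55.8, "fingers": -1},
  {"translation": [-37.7, -45.2, -1.5], "roll": -55.8, "fingers": -1},
  {"translation": [-37.7, -45.2, -1.5], "roll": -55.8, "fingers": -1},
  {"translation": [-37.7, -45.2, -1.5], "roll": -55.8, "fingers": -1},
  {"translation": [-37.7, -45.2, -1.5], "roll": -55.8, "fingers": -1},
  {"translation": [-37.7, -45.2, -1.5], "roll": -55.8, "fingers": -1},
  {"translation": [-37.7, -45.2, -1.5], "roll": -55.8, "fingers": -1},
])

```text
clock: 1.52
eef_pos: [0.4653, 0.0482, 0.2596]
tool_rot: [0.994, -0.113, -0.001, 0.0]
ft_force: [-0.9, -0.6, 0.7]
grip_width: 0.0852
```

```bash
python3 - <<'E'
from h import *
from workcell import bot
mv((.466,.0485,.179),-13.1)
c=bot.camera("wrist"); np.savez("w1.npz",**c); print(c["intrinsics"])
cv2.imwrite("pics/w1.png",c["pixels"][:,:,::-1])
# where do estimated handle points fall (equidistant)?
K=c["intrinsics"]
def pf(P):
    q=(c["world_to_cam"]@np.array([*P,1.]))[:3]; th=np.arctan2(np.hypot(q[0],q[1]),q[2]); d=q[:2]/np.hypot(q[0],q[1]); return K[:2,2]+K[0,0]*th*d
for n,P in dict(hm=(.4575,.0095,.19),h1=(.4421,-.0566,.184),h2=(.473,.0756,.184)).items(): print(n,pf(P).round(1))
E
```

```text
mv [ 0.08 -0.05  8.06] roll 0.1 now [0.4653 0.0482 0.2596] yaw -13.0 j [ 0.1   0.17 -0.04  1.36 -0.    1.9 ] w 0.0852 F [-0.9 -0.6  0.7] t 1.52
[[297.31863964   0.         254.73176247]
 [  0.         297.31863964 187.29587703]
 [  0.           0.           1.        ]]
hm [257.8 252. ]
h1 [257.2 313. ]
h2 [258.5 163. ]
```

View pics/w1.png

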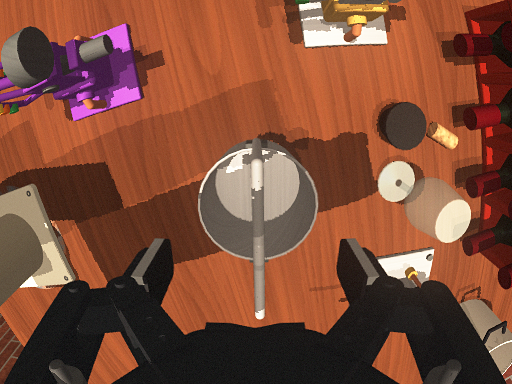

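The wrist view shows the bar running straight from (256,145) to (261,318), laterally within about 2 px of prediction. I zoom in to locate the raised middle and the ends.

```bash
python3 - <<'E'
import cv2
a=cv2.imread("pics/w1.png")[130:330,190:330]; cv2.imwrite("pics/w1c.png",cv2.resize(a,None,fx=3,fy=3,interpolation=cv2.INTER_CUBIC))
E
```

```text
(no output)
```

View pics/w1c.png

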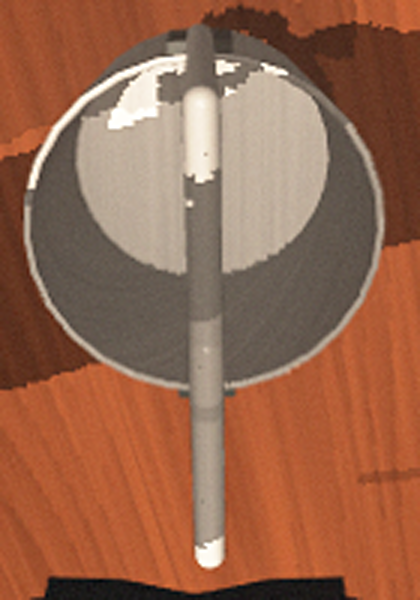

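The ends (rows 159 and 319) and the raised middle (rows 236–268) match the prediction, so I grip.

play_rows([
  {"translation": [0.1, 0, 4], "roll": 0, "fingers": -1},
  {"translation": [0.1, 0, 6.5], "roll": 0, "fingers": -1},
  {"translation": [0.1, 0, 8.1], "roll": 0, "fingers": -1},
  {"translation": [0.1, 0, 8.1], "roll": 0, "fingers": -1},
  {"translation": [0.1, 0, 8.1], "roll": 0, "fingers": 1},
  {"translation": [0.1, 0, 8.1], "roll": 0, "fingers": 1},
  {"translation": [0.1, 0, 8.1], "roll": 0, "fingers": 1},
  {"translation": [0.1, 0, 8.1], "roll": 0, "fingers": 1},
  {"translation": [0.1, 0, 8.1], "roll": 0, "fingers": 1},
  {"translation": [0.1, 0, 8.1], "roll": 0, "fingers": 1},
  {"translation": [0.1, 0, 8.1], "roll": 0, "fingers": 1},
  {"translation": [0.1, 0, 8.1], "roll": 0, "fingers": 1},
  {"translation": [0.1, 0, 8.1], "roll": 0, "fingers": 1},
  {"translation": [0.1, 0, 8.1], "roll": 0, "fingers": 1},
])

```text
clock: 2.73
eef_pos: [0.4674, 0.0481, 0.18]
tool_rot: [0.994, -0.114, 0.001, -0.0]
ft_force: [-1.2, -0.7, 5.6]
grip_width: 0.0071
```

play_rows([
  {"translation": [0, 0, -1], "roll": 0, "fingers": 1},
  {"translation": [0, 0, -3], "roll": 0, "fingers": 1},
  {"translation": [0, 0, -5], "roll": 0, "fingers": 1},
  {"translation": [0, 0, -7], "roll": 0, "fingers": 1},
  {"translation": [0, 0, -9], "roll": 0, "fingers": 1},
  {"translation": [0, 0, -10.4], "roll": 0, "fingers": 1},
  {"translation": [0, 0, -10.4], "roll": 0, "fingers": 1},
])

```text
clock: 3.32
eef_pos: [0.4679, 0.0482, 0.2852]
tool_rot: [0.994, -0.114, 0.002, -0.0]
ft_force: [1.4, -0.1, -3.7]
grip_width: 0.0066
```

```bash
python3 - <<'E'
from h import *
a=np.radians(-7.8); ex=np.array([np.cos(a),np.sin(a)]); ey=np.array([-ex[1],ex[0]])
seat=np.array([.541,-.2095])
p=seat-.10*ex+.0395*ey; print(p,"seat tcp",seat+.0395*ey)
mv((*p,.285),-7.8)
E
```

```text
[ 0.44728598 -0.1567939 ] seat tcp [ 0.54636077 -0.17036546]
mv [ 2.63 20.44  0.  ] roll -5.3 now [0.4679 0.0482 0.2852] yaw -13.1 j [0.1  0.16 0.01 1.42 0.   1.9 ] w 0.0066 F [ 1.4 -0.1 -3.7] t 3.32
```

play_rows([
  {"translation": [0.2, 1.5, 0], "roll": -1, "fingers": 1},
  {"translation": [0.6, 4, 0], "roll": -2, "fingers": 1},
  {"translation": [1, 7, 0], "roll": -3, "fingers": 1},
  {"translation": [1.4, 10, 0], "roll": -4, "fingers": 1},
  {"translation": [1.8, 13, 0], "roll": -5.3, "fingers": 1},
  {"translation": [2.2, 16, 0], "roll": -5.3, "fingers": 1},
  {"translation": [2.4, 18.5, 0], "roll": -5.3, "fingers": 1},
  {"translation": [2.6, 20, 0], "roll": -5.3, "fingers": 1},
  {"translation": [2.6, 20.4, 0], "roll": -5.3, "fingers": 1},
  {"translation": [2.6, 20.4, 0], "roll": -5.3, "fingers": 1},
  {"translation": [2.6, 20.4, 0], "roll": -5.3, "fingers": 1},
])

```text
clock: 4.23
eef_pos: [0.4455, -0.1558, 0.2819]
tool_rot: [0.998, -0.068, -0.001, -0.001]
ft_force: [0.8, 0.2, -4.7]
grip_width: 0.0066
```

```bash
python3 - <<'E'
from h import *
from workcell import bot
mv((.4473,-.1568,.285),-7.8)
A=bot.camera("scene"); B=bot.camera("side"); np.savez("scene2.npz",**A); np.savez("side2.npz",**B)
f=lambda c,x0,y0:cv2.resize(c["pixels"][y0:y0+150,x0:x0+133,::-1],None,fx=3,fy=3,interpolation=cv2.INTER_CUBIC)
hm=(.4418,-.196,.295); u=proj(A,hm);v=proj(B,hm);print(u,v)
o=[int(u[0])-50,int(u[1])-50,int(v[0])-70,int(v[1])-50]; print(o)
cv2.imwrite("pics/p2.png",np.hstack([f(A,*o[:2]),f(B,*o[2:])]))
E
```

```text
mv [ 0.19  0.07 -0.31] roll 0.0 now [ 0.4455 -0.1558  0.2819] yaw -7.8 j [-0.34  0.17  0.02  1.42  0.    1.37] w 0.0066 F [ 0.8  0.2 -4.7] t 4.23
[182.28594467 162.74846009] [316.97173422 138.22171531]
[132, 112, 246, 88]
```

View pics/p2.png

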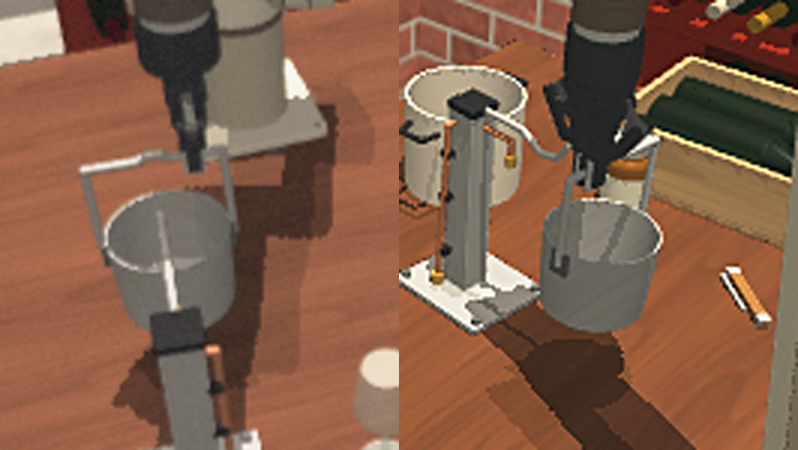

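The pail hangs almost level in the grip, clear of the hook. Handle corners are at about (86,169)/(226,153) in the left half and (652,142)/(573,162) in the right half. I check the tilt and centre.

```bash
python3 - <<'E'
from h import *
A,B=load("scene2.npz"),load("side2.npz")
s=lambda x,y,x0,y0:(x0+(x+.5)/3-.5,y0+(y+.5)/3-.5)
L,e=tri(A,s(86,170,132,112),B,s(653-399,142,246,88)); print("-y",L,e)
R,e=tri(A,s(225,154,132,112),B,s(572-399,163,246,88)); print("+y",R,e)
print("hmid scene@.295",plane(A,s(150,157,132,112),.292))
d=R-L;print(np.linalg.norm(d),np.degrees(np.arctan2(d[1],d[0])),np.degrees(np.arcsin(d[2]/np.linalg.norm(d))),(L+R)/2)
for n,z in (("t",.27),): print("tip pix",proj(A,(.5033,-.2048,.272)))
E
```

```text
-y [ 0.43128691 -0.25984681  0.2839979 ] 0.000591870027167603
+y [ 0.45935369 -0.1346067   0.29605569] 0.016886856868291254
hmid scene@.295 [ 0.44306655 -0.19849627  0.292     ]
0.12891167939972364 77.3685036703739 5.367020492059115 [ 0.4453203  -0.19722676  0.29002679]
tip pix [184.83911898 182.26845154]
```

play_rows([
  {"translation": [0.5, 0, -0.2], "roll": 0, "fingers": 1},
  {"translation": [1.5, 0, -0.3], "roll": 0, "fingers": 1},
  {"translation": [3, 0, -0.3], "roll": 0, "fingers": 1},
  {"translation": [4.5, 0, -0.3], "roll": 0, "fingers": 1},
  {"translation": [6, 0, -0.3], "roll": 0, "fingers": 1},
  {"translation": [7.5, 0, -0.3], "roll": 0, "fingers": 1},
  {"translation": [9, 0, -0.3], "roll": 0, "fingers": 1},
  {"translation": [9.9, 0, -0.3], "roll": 0, "fingers": 1},
  {"translation": [9.9, 0, -0.3], "roll": 0, "fingers": 1},
  {"translation": [9.9, 0, -0.3], "roll": 0, "fingers": 1},
])

```text
clock: 5.17
eef_pos: [0.5447, -0.1691, 0.2859]
tool_rot: [0.998, -0.067, -0.0, -0.0]
ft_force: [0.2, 0.8, -4.3]
grip_width: 0.0067
```

```bash
python3 - <<'E'
from h import *
from workcell import bot
mv((.5455,-.1695,.242),-7.8)
A=bot.camera("scene"); B=bot.camera("side"); np.savez("scene3.npz",**A); np.savez("side3.npz",**B)
f=lambda c,x0,y0:cv2.resize(c["pixels"][y0:y0+150,x0:x0+133,::-1],None,fx=3,fy=3,interpolation=cv2.INTER_CUBIC)
hm=(.541,-.2095,.29); u=proj(A,hm);v=proj(B,hm)
o=[int(u[0])-60,int(u[1])-60,int(v[0])-70,int(v[1])-60]; print(u,v,o)
cv2.imwrite("pics/p3.png",np.hstack([f(A,*o[:2]),f(B,*o[2:])]))
E
```

```text
mv [0.08 0.03 4.39] roll 0.1 now [ 0.5447 -0.1691  0.2859] yaw -7.7 j [-0.3   0.37  0.29  1.49  0.    1.4 ] w 0.0067 F [ 0.2  0.8 -4.3] t 5.17
[185.29177038 186.00915987] [293.83478929 127.47958709] [125, 126, 223, 67]
```

View pics/p3.png

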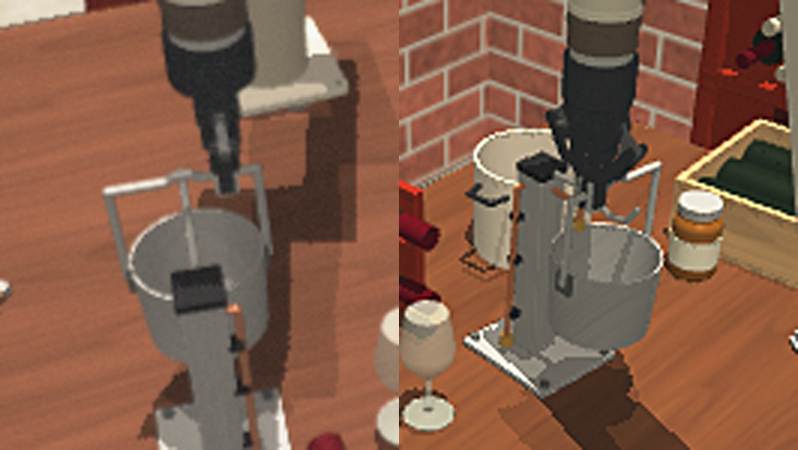

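The hook passes under the raised middle at (180,175) in the left half, and its tip at (640,212) in the right half is beyond and below the bar. I lower it.

play_rows([
  {"translation": [0, 0, 1], "roll": 0, "fingers": 1},
  {"translation": [0, 0, 2], "roll": 0, "fingers": 1},
  {"translation": [0, 0, 3], "roll": 0, "fingers": 1},
  {"translation": [0, 0, 3.5], "roll": 0, "fingers": 1},
  {"translation": [0, 0, 3.8], "roll": 0, "fingers": 1},
  {"translation": [0, 0, 4.0], "roll": 0, "fingers": 1},
  {"translation": [0, 0, 4.1], "roll": 0, "fingers": 1},
  {"translation": [0, 0, 4.1], "roll": 0, "fingers": 1},
])

```text
clock: 5.93
eef_pos: [0.5443, -0.1701, 0.2454]
tool_rot: [0.998, -0.068, 0.0, 0.0]
ft_force: [-0.4, 0.7, -4.8]
grip_width: 0.0069
```

play_rows([
  {"translation": [0, 0, 0.2], "roll": 0, "fingers": 1},
  {"translation": [0, 0, 0.4], "roll": 0, "fingers": 1},
  {"translation": [0, 0, 0.4], "roll": 0, "fingers": 1},
])

```text
clock: 6.18
eef_pos: [0.5447, -0.1703, 0.2428]
tool_rot: [0.998, -0.068, 0.001, 0.001]
ft_force: [-1.0, 2.2, 4.4]
grip_width: 0.0068
```

The hook now carries the pail, so I open.

play_rows([
  {"translation": [0, 0, 0], "roll": 0, "fingers": 0.7},
  {"translation": [0, 0, 0], "roll": 0, "fingers": 0.5},
  {"translation": [0, 0, 0], "roll": 0, "fingers": 0.3},
  {"translation": [0, 0, 0], "roll": 0, "fingers": 0},
  {"translation": [0, 0, 0], "roll": 0, "fingers": 0},
  {"translation": [0, 0, 0], "roll": 0, "fingers": 0},
  {"translation": [0, 0, 0], "roll": 0, "fingers": 0},
  {"translation": [0, 0, 0], "roll": 0, "fingers": 0},
])

```text
clock: 6.85
eef_pos: [0.5442, -0.17, 0.2412]
tool_rot: [0.998, -0.068, -0.0, 0.0]
ft_force: [0.6, -0.6, 0.1]
grip_width: 0.0424
```

```bash
python3 - <<'E'
from h import *
from workcell import bot
mv((.5447,-.1703,.35),-7.8)
A=bot.camera("scene"); B=bot.camera("side"); np.savez("scene4.npz",**A); np.savez("side4.npz",**B)
f=lambda c,x0,y0:cv2.resize(c["pixels"][y0:y0+150,x0:x0+133,::-1],None,fx=3,fy=3,interpolation=cv2.INTER_CUBIC)
cv2.imwrite("pics/p4.png",np.hstack([f(A,125,126),f(B,223,67)]))
E
```

```text
mv [  0.05   0.02 -10.88] roll 0.0 now [ 0.5442 -0.17    0.2412] yaw -7.8 j [-0.3   0.38  0.19  1.38 -0.    1.4 ] w 0.0424 F [ 0.6 -0.6  0.1] t 6.85
```

View pics/p4.png

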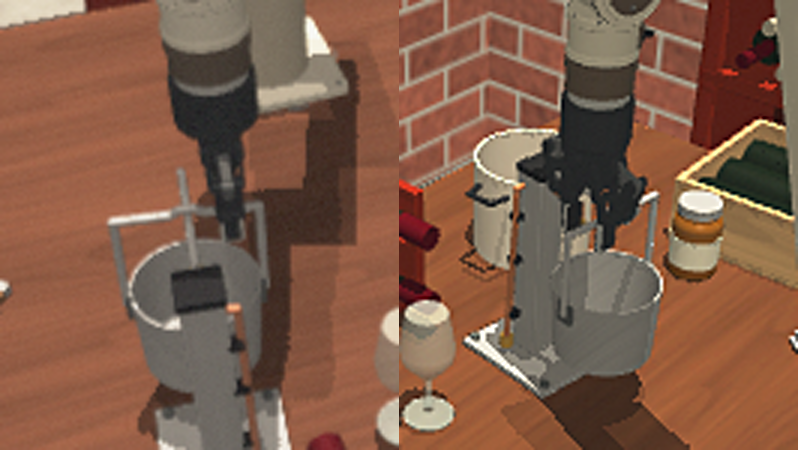

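The pail now hangs on the hook inside the dip, near level, and the jaws stand open around the bar. I lift straight up.

play_rows([
  {"translation": [0, 0, -1], "roll": 0, "fingers": 0},
  {"translation": [0, 0, -3], "roll": 0, "fingers": 0},
  {"translation": [0, 0, -6], "roll": 0, "fingers": 0},
  {"translation": [0, 0, -9], "roll": 0, "fingers": 0},
  {"translation": [0, 0, -11], "roll": 0, "fingers": 0},
  {"translation": [0, 0, -11], "roll": 0, "fingers": 1},
  {"translation": [0, 0, -11], "roll": 0, "fingers": 1},
  {"translation": [0, 0, -11], "roll": 0, "fingers": 1},
])

```text
clock: 7.62
eef_pos: [0.544, -0.17, 0.351]
tool_rot: [0.998, -0.068, -0.0, -0.0]
ft_force: [-0.6, -0.1, 0.2]
grip_width: 0.0069
```

```bash
python3 - <<'E'
from h import *
from workcell import bot
A,B=load("scene0.npz"),load("side0.npz")
print("bottle",plane(A,(392,212),0),plane(B,(122,315),0))
mv((.519,.2315,.30),-7)
A=bot.camera("scene"); B=bot.camera("side"); np.savez("scene5.npz",**A); np.savez("side5.npz",**B)
f=lambda c,x0,y0:cv2.resize(c["pixels"][y0:y0+150,x0:x0+133,::-1],None,fx=3,fy=3,interpolation=cv2.INTER_CUBIC)
cv2.imwrite("pics/p5.png",np.hstack([f(A,125,126),f(B,223,67)]))
print("seat px (crop)",(proj(A,(.541,-.2095,.2535))-[125,126])*3,(proj(B,(.541,-.2095,.2535))-[223,67])*3+[399,0])
E
```

```text
bottle [ 5.95920382e-01  4.91674068e-01 -1.11022302e-16] [0.56066907 0.49666758 0.        ]
mv [ -7.91 -39.44   5.1 ] roll -0.8 now [ 0.544 -0.17   0.351] yaw -7.8 j [-0.3   0.38  0.46  1.66 -0.    1.4 ] w 0.0069 F [-0.6 -0.1  0.2] t 7.62
seat px (crop) [185.74010355 209.69692751] [608.81054264 210.61078374]
```

View pics/p5.png

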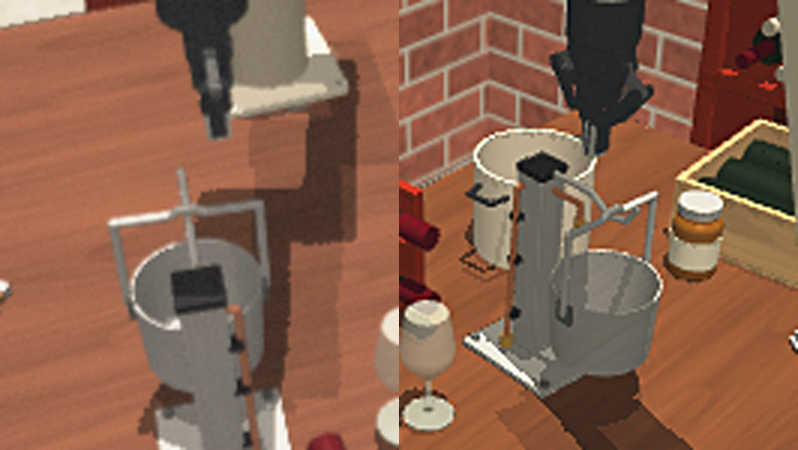

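The pail hangs level. The handle's middle at about (187,211) coincides with the predicted seat pixel, and the gripper is clear. Next is the valve.

play_rows([
  {"translation": [-0.8, -4, 0], "roll": 0, "fingers": 1},
  {"translation": [-1.6, -8, 0], "roll": 0, "fingers": 1},
  {"translation": [-2.4, -12, 0], "roll": 0, "fingers": 1},
  {"translation": [-3.2, -16, 0], "roll": 0, "fingers": 1},
  {"translation": [-4, -20, 0], "roll": 0, "fingers": 1},
  {"translation": [-4.8, -24, 0], "roll": 0, "fingers": 1},
  {"translation": [-5.6, -28, 1], "roll": 0, "fingers": 1},
  {"translation": [-6.4, -32, 3], "roll": 0, "fingers": 1},
  {"translation": [-7.2, -36, 5], "roll": -0.8, "fingers": 1},
  {"translation": [-7.9, -39.4, 5.1], "roll": -0.8, "fingers": 1},
  {"translation": [-7.9, -39.4, 5.1], "roll": -0.8, "fingers": 1},
  {"translation": [-7.9, -39.4, 5.1], "roll": -0.8, "fingers": 1},
  {"translation": [-7.9, -39.4, 5.1], "roll": -0.8, "fingers": 1},
])

```text
clock: 8.8
eef_pos: [0.5187, 0.231, 0.2994]
tool_rot: [0.998, -0.06, -0.001, 0.001]
ft_force: [-0.1, 0.4, 0.2]
grip_width: 0.0002
```

```bash
python3 - <<'E'
from h import *
from workcell import bot
mv((.519,.2315,.245),-7)
A=bot.camera("scene"); B=bot.camera("side")
f=lambda c,x0,y0:cv2.resize(c["pixels"][y0:y0+150,x0:x0+133,::-1],None,fx=3,fy=3,interpolation=cv2.INTER_CUBIC)
cv2.imwrite("pics/p6.png",np.hstack([f(A,260,100),f(B,130,120)]))
def red(c,x0,y0,w,h):
    p=c["pixels"][y0:y0+h,x0:x0+w].astype(int); m=((p[...,0]>150)&(p[...,1]<70)&(p[...,2]<70)).astype(np.uint8)
    n,_,st,ce=cv2.connectedComponentsWithStats(m); k=1+np.argmax(st[1:,4]); return ce[k]+[x0,y0],st[k]
ra,rb=red(A,300,155,50,30),red(B,180,195,45,40); print(ra,rb,tri(A,ra[0],B,rb[0]))
E
```

```text
mv [ 0.03 -0.06  5.44] roll 0.1 now [0.5187 0.231  0.2994] yaw -6.9 j [ 0.42  0.37  0.32  1.53 -0.    2.11] w 0.0002 F [-0.1  0.4  0.2] t 8.8
(array([319.95652174, 171.1884058 ]), array([12, 14, 21,  6, 69], dtype=int32)) (array([195.80597015, 218.89552239]), array([10, 20, 13,  9, 67], dtype=int32)) (array([0.52014909, 0.23395054, 0.19847564]), np.float64(0.0230457283717303))
```

View pics/p6.png

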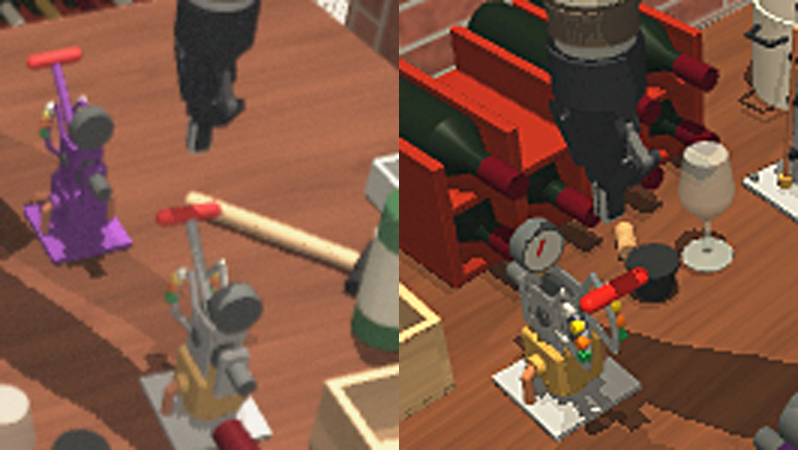

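The shut fingers stand above the red bar, which is at (188,215) in the left half, with nothing between. I press along the bar's arc.

play_rows([
  {"translation": [0, 0, 3], "roll": 0, "fingers": 1},
  {"translation": [0, 0, 6], "roll": 0, "fingers": 1},
  {"translation": [0, 0, 7.4], "roll": 0, "fingers": 1},
  {"translation": [-0.8, 0, 8.5], "roll": 0, "fingers": 1},
  {"translation": [-1.6, 0, 9.6], "roll": 0, "fingers": 1},
  {"translation": [-2.1, 0, 10.7], "roll": 0, "fingers": 1},
  {"translation": [-2.5, 0, 11.7], "roll": 0, "fingers": 1},
  {"translation": [-2.9, 0, 12.8], "roll": 0, "fingers": 1},
  {"translation": [-3.1, 0, 13.9], "roll": 0, "fingers": 1},
  {"translation": [-3.3, 0, 15], "roll": 0, "fingers": 1},
  {"translation": [-3.3, 0, 16.1], "roll": 0, "fingers": 1},
  {"translation": [-3.3, 0, 16.6], "roll": 0, "fingers": 1},
  {"translation": [-3.3, 0, 16.6], "roll": 0, "fingers": 1},
  {"translation": [-3.3, 0, 16.6], "roll": 0, "fingers": 1},
])

```text
clock: 10.07
eef_pos: [0.4852, 0.2334, 0.1353]
tool_rot: [0.998, -0.062, -0.001, -0.0]
ft_force: [-4.8, -0.9, 6.8]
grip_width: -0.0001
```

play_rows([
  {"translation": [-0.1, 0, 0.2], "roll": 0, "fingers": 1},
  {"translation": [-0.2, 0, 0.4], "roll": 0, "fingers": 1},
  {"translation": [-0.2, 0, 0.4], "roll": 0, "fingers": 1},
  {"translation": [-0.2, 0, 0.4], "roll": 0, "fingers": 1},
])

```text
clock: 10.4
eef_pos: [0.4852, 0.2335, 0.1324]
tool_rot: [0.998, -0.062, 0.001, -0.0]
ft_force: [-3.0, -1.6, 9.8]
grip_width: -0.0001
```

```bash
python3 - <<'E'
from h import *
from workcell import bot
mv((.4852,.2334,.131),-7)
A=bot.camera("scene"); B=bot.camera("side")
f=lambda c,x0,y0:cv2.resize(c["pixels"][y0:y0+150,x0:x0+133,::-1],None,fx=3,fy=3,interpolation=cv2.INTER_CUBIC)
cv2.imwrite("pics/p7.png",np.hstack([f(A,260,120),f(B,130,140)]))
E
```

```text
mv [0.   0.01 0.14] roll -0.1 now [0.4852 0.2335 0.1324] yaw -7.1 j [ 0.45  0.39 -0.09  1.09 -0.    2.14] w -0.0001 F [-3.  -1.6  9.8] t 10.4
```

View pics/p7.png

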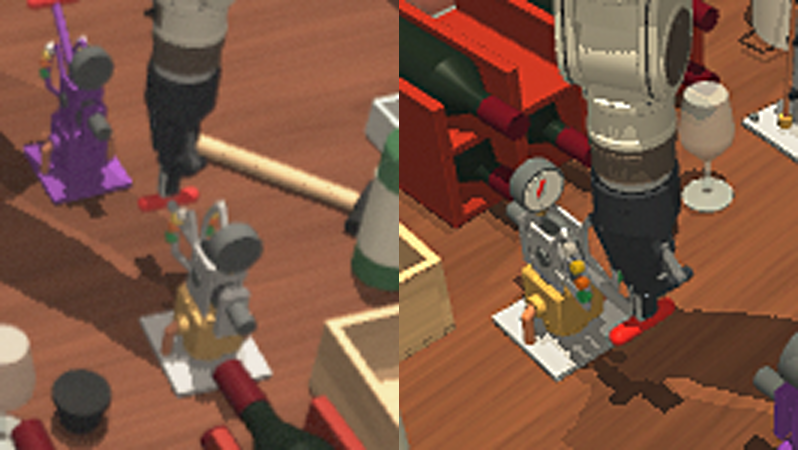

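The bar is down, at (168,198) in the left half and (643,322) in the right, with the finger on its middle. By TCP height the lever is at about 0.776 rad. I hold it there for over 3 s.

play_rows([
  {"translation": [-0.1, 0, 0.1], "roll": 0, "fingers": 1},
  {"translation": [-0.1, 0, 0.1], "roll": 0, "fingers": 1},
  {"translation": [-0.1, 0, 0.1], "roll": 0, "fingers": 1},
  {"translation": [-0.1, 0, 0.1], "roll": 0, "fingers": 1},
  {"translation": [-0.1, 0, 0.1], "roll": 0, "fingers": 1},
  {"translation": [-0.1, 0, 0.1], "roll": 0, "fingers": 1},
  {"translation": [-0.1, 0, 0.1], "roll": 0, "fingers": 1},
  {"translation": [-0.1, 0, 0.1], "roll": 0, "fingers": 1},
  {"translation": [-0.1, 0, 0.1], "roll": 0, "fingers": 1},
  {"translation": [-0.1, 0, 0.1], "roll": 0, "fingers": 1},
  {"translation": [-0.1, 0, 0.1], "roll": 0, "fingers": 1},
  {"translation": [-0.1, 0, 0.1], "roll": 0, "fingers": 1},
  {"translation": [-0.1, 0, 0.1], "roll": 0, "fingers": 1},
  {"translation": [-0.1, 0, 0.1], "roll": 0, "fingers": 1},
  {"translation": [-0.1, 0, 0.1], "roll": 0, "fingers": 1},
  {"translation": [-0.1, 0, 0.1], "roll": 0, "fingers": 1},
  {"translation": [-0.1, 0, 0.1], "roll": 0, "fingers": 1},
  {"translation": [-0.1, 0, 0.1], "roll": 0, "fingers": 1},
  {"translation": [-0.1, 0, 0.1], "roll": 0, "fingers": 1},
  {"translation": [-0.1, 0, 0.1], "roll": 0, "fingers": 1},
])

```text
clock: 12.17
eef_pos: [0.4851, 0.2335, 0.1319]
tool_rot: [0.998, -0.063, 0.002, -0.0]
ft_force: [-1.4, -2.1, 8.7]
grip_width: -0.0003
```

play_rows([
  {"translation": [0, 0, 0], "roll": 0, "fingers": 1},
  {"translation": [0, 0, 0], "roll": 0, "fingers": 1},
  {"translation": [0, 0, 0], "roll": 0, "fingers": 1},
  {"translation": [0, 0, 0], "roll": 0, "fingers": 1},
  {"translation": [0, 0, 0], "roll": 0, "fingers": 1},
  {"translation": [0, 0, 0], "roll": 0, "fingers": 1},
  {"translation": [0, 0, 0], "roll": 0, "fingers": 1},
  {"translation": [0, 0, 0], "roll": 0, "fingers": 1},
  {"translation": [0, 0, 0], "roll": 0, "fingers": 1},
  {"translation": [0, 0, 0], "roll": 0, "fingers": 1},
  {"translation": [0, 0, 0], "roll": 0, "fingers": 1},
  {"translation": [0, 0, 0], "roll": 0, "fingers": 1},
  {"translation": [0, 0, 0], "roll": 0, "fingers": 1},
  {"translation": [0, 0, 0], "roll": 0, "fingers": 1},
  {"translation": [0, 0, 0], "roll": 0, "fingers": 1},
  {"translation": [0, 0, 0], "roll": 0, "fingers": 1},
  {"translation": [0, 0, 0], "roll": 0, "fingers": 1},
  {"translation": [0, 0, 0], "roll": 0, "fingers": 1},
  {"translation": [0, 0, 0], "roll": 0, "fingers": 1},
  {"translation": [0, 0, 0], "roll": 0, "fingers": 1},
])

```text
clock: 13.83
eef_pos: [0.4851, 0.2336, 0.1319]
tool_rot: [0.998, -0.063, 0.002, -0.0]
ft_force: [-0.8, -2.4, 8.9]
grip_width: 0.0001
```

```bash
python3 - <<'E'
from h import *
from workcell import bot
mv((.4852,.2334,.131),-7)
A=bot.camera("scene"); B=bot.camera("side")
def red(c,x0,y0,w,h):
    p=c["pixels"][y0:y0+h,x0:x0+w].astype(int); m=(p[...,0]>110)&(p[...,1]<65)&(p[...,2]<65)
    y,x=np.nonzero(m); return np.array([(x.min()+x.max())/2+x0,(y.min()+y.max())/2+y0]),m.sum()
ra,rb=red(A,303,178,28,14),red(B,196,233,32,26); P,e=tri(A,ra[0],B,rb[0]); print(ra,rb,P,e)
print("bar radius angle", np.degrees(np.arcsin((P[2]-.115)/.13)))
D=load("scene5.npz")["pixels"][126:240,155:215].astype(int); E=A["pixels"][126:240,155:215].astype(int)
f=lambda c,x0,y0:cv2.resize(c["pixels"][y0:y0+150,x0:x0+133,::-1],None,fx=3,fy=3,interpolation=cv2.INTER_CUBIC)
cv2.imwrite("pics/p8.png",np.hstack([f(A,125,126),f(B,223,67)])); print("pail change",np.abs(D-E).mean(), (np.abs(D-E).max(2)>40).sum())
E
```

```text
mv [0.01 0.01 0.09] roll -0.2 now [0.4851 0.2336 0.1319] yaw -7.2 j [ 0.45  0.39 -0.09  1.08 -0.    2.15] w 0.0001 F [-0.8 -2.4  8.9] t 13.83
(array([315.5, 186.5]), np.int64(67)) (array([210.5, 246.5]), np.int64(107)) [0.48690257 0.23226615 0.11025193] 0.00027357808143538574
bar radius angle -2.0931163257976237
pail change 22.947076023391812 1357
```

The bar triangulates to 2.1° below level (third notch) with 8.9 N, steady. The pail difference may come from the arm's own image and shadow, so I check the handle's and pail's outlines only and hold a little longer.

play_rows([
  {"translation": [0, 0, 0], "roll": 0, "fingers": 1},
  {"translation": [0, 0, 0], "roll": 0, "fingers": 1},
  {"translation": [0, 0, 0], "roll": 0, "fingers": 1},
  {"translation": [0, 0, 0], "roll": 0, "fingers": 1},
  {"translation": [0, 0, 0], "roll": 0, "fingers": 1},
  {"translation": [0, 0, 0], "roll": 0, "fingers": 1},
  {"translation": [0, 0, 0], "roll": 0, "fingers": 1},
  {"translation": [0, 0, 0], "roll": 0, "fingers": 1},
  {"translation": [0, 0, 0], "roll": 0, "fingers": 1},
  {"translation": [0, 0, 0], "roll": 0, "fingers": 1},
  {"translation": [0, 0, 0], "roll": 0, "fingers": 1},
  {"translation": [0, 0, 0], "roll": 0, "fingers": 1},
])

```text
clock: 14.93
eef_pos: [0.4851, 0.2335, 0.1318]
tool_rot: [0.998, -0.063, 0.002, -0.0]
ft_force: [-2.4, -2.0, 8.3]
grip_width: -0.0
```

```bash
python3 - <<'E'
from h import *
from workcell import bot
for n,(x0,y0,x1,y1) in dict(scene=(158,190,216,250),side=(270,128,315,196)).items():
    a=load(n+"5.npz")["pixels"]; b=bot.camera(n)["pixels"]
    g=[cv2.Canny(cv2.cvtColor(i,cv2.COLOR_RGB2GRAY),60,150)[y0:y1,x0:x1].astype(np.float32) for i in (a,b)]
    print(n,cv2.phaseCorrelate(cv2.GaussianBlur(g[0],(0,0),1),cv2.GaussianBlur(g[1],(0,0),1)))
mv((.4852,.2334,.131),-7)
E
```

```text
scene ((0.20129854486253151, -0.524633422700095), 0.7092500919765896)
side ((0.36191953900760865, 0.5151540307241333), 0.6146042426427205)
mv [0.02 0.01 0.08] roll -0.2 now [0.485  0.2335 0.1318] yaw -7.2 j [ 0.45  0.39 -0.09  1.08 -0.    2.15] w 0.0004 F [-2.3 -2.4  8.8] t 15.03
```

The pail is unmoved (outline shift under 1 px) and the press is steady, held for more than 4.5 s. I hand in.

```bash
python3 -c "
from workcell import bot
print(bot.job_done()); print(bot.get_obs()['ft_force'])"
```

```text
the job is handed in; nothing more can be done
None
the job is handed in; nothing more can be done
```

I picked the pail up by its handle, hung it by the middle on the gas stand's hook and let go. I then pressed the lever's red bar into the third notch and held it there for about 4.6 s. I handed in at about 15 s of the 72 s, with the arm still pressing; no verdict was reported.

**Lever:** the last readings gave a steady 8.3–8.9 N upward force. The bar triangulated to about 2.1° below level, which is about 0.77 rad. The tool height gave about the same angle.

**Pail:** the handle's middle sat on the predicted hook-seat pixel in the last picture I viewed of it, before pressing. While pressing, the pail's outline had shifted less than 1 px in both cameras.

**Checks that failed or disagreed:**
- A raw pixel-difference check of the pail came out large (mean 22.9). I put that down to the moving arm and its shadow and did not confirm it with a picture. The outline check replaced it.
- My final close-up of the pail could not be viewed, because the 12-picture limit was reached.
- A red-mask check of the raised bar before pressing had a 23 mm ray mismatch, so I ignored it.
- I did not re-measure the bystanders. The planned path kept clear of them, and no picture or force reading suggested contact.

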